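# Press the raised capacitor home on the LED driver board

### The job

On the white driver board in the assembly frame, one of the four fat capacitors has not gone home: it still stands up off the board on its legs, a little higher than its three twins. Press it down gently with the fingertips on its flat top until it sits on the board like the others, then take the hand away. Do not pinch it or pull it up, touch nothing else on the board or its frame, and leave the loose things round it where they lie.

Things in the scene. Friction and masses are not known exactly. Their poses are not given: they have to be found in the camera images.
- raised_top (a point): centre of the flat round top of the raised capacitor, the one to press. It is an upright black can with a bare aluminium top, 25 mm in diameter and 30 mm tall like its three twins, in any one of the four places. At the start its top is 66 to 68 mm above the bench, 6.5 to 8 mm above the twins' tops; when home it is 60 mm above the bench.
- raised_cap (a joint): how far the raised capacitor has gone down into its holes, in m: 0 to 0.0015 at the start, 0.008 fully home against the board (a dead stop), negative if pulled up. Its legs drag: it sinks straight down under about 5 N, stays where it is left, and does not spring back.
- raised_end: the top 3 mm of the raised capacitor, 25 mm in diameter, where it may be pressed. The origin lies on the can's axis at its underside, 30 mm below its top; z up.
- raised_sleeve: the side of the raised capacitor: the lower 27 mm of the can, 25 mm in diameter, not to be touched. The origin lies on the axis at the can's underside; z up.
- home_cap1: a fat capacitor already home, 25 mm in diameter and 30 mm tall, standing on the board in another of the four places. The origin is the centre of its underside on the board, 30 mm above the bench; its top is 60 mm above the bench.
- home_cap2: a fat capacitor already home, 25 mm in diameter and 30 mm tall, standing on the board in another of the four places. The origin is the centre of its underside on the board, 30 mm above the bench; its top is 60 mm above the bench.
- home_cap3: a fat capacitor already home, 25 mm in diameter and 30 mm tall, standing on the board in another of the four places. The origin is the centre of its underside on the board, 30 mm above the bench; its top is 60 mm above the bench.
- slim_cap: a slim, taller capacitor that is home by its own nature: 16 mm in diameter, 40 mm tall, top 70 mm above the bench. The origin is the centre of its underside on the board. Leave it alone.
- board: assembly frame (two rails along y, two end bars; 186 mm in x, 310 mm in y over the screws), fixed to the bench, with the white driver board and the parts soldered to it. Origin: centre of the underside, on the bench; x away from the robot at yaw 0. Board top 30 mm above the bench, rails 34, clips 38. Places of the fat capacitors (x, y): (-36, -90), (-32, -26), (30, -82), (34, -22) mm.
- transformer_top (a point): centre of the top of the transformer on the board (yellow winding, dark core), 42 mm (x) by 36 mm (y), top 62 mm above the bench; leave it alone
- sink_top (a point): middle of the top edge of the finned heat sink on the board, 70 mm (x) by 20 mm (y), top 64 mm above the bench; leave it alone
- solder_reel: loose reel of solder, standing on end, 60 mm in diameter, 46 mm tall, left of the frame; origin at the centre of its underside
- flux_bottle: loose bottle, 34 mm in diameter, 85 mm tall, right of the frame near its far corner; origin at the centre of its underside
- tip_cleaner: loose round dark steel pot of brass shavings, 68 mm in diameter, 45 mm tall, beyond the frame; origin at the centre of its underside
- tweezers: loose steel tweezers, 120 mm long, 6 mm high, lying between the robot and the frame; origin under the middle, x towards the points
- cutters: loose side cutters, black handles, 125 mm long, 13 mm high, right of the frame; origin under the pivot end's middle, x towards the jaws
- screwdriver: loose screwdriver, 170 mm long, lying left of the frame beyond the solder reel; x towards the blade

How it is judged:
On the way:
1. the fingertips press the raised capacitor, on its top, down to the board (value of joint raised_cap above 0.007 m and contact force between the fingers and raised_end above 0.5 N), for 0.04 s.
At the end, for the whole second after the job is handed in: The raised capacitor is home: within 1 mm of the board, and no longer touched. Every loose thing is within 15 mm of where it lay (value of joint raised_cap above 0.007 m and contact force between the fingers and raised_end below 0.1 N and distance of each of solder_reel, flux_bottle, tip_cleaner, tweezers, cutters, screwdriver from where it was at the start of the episode below 0.015 m).
It fails at once if the raised capacitor is pushed with more than 40 N (contact force between any of the fingers, the arm and raised_end above 40 N).
It fails at once if the raised capacitor is pinched or pushed by its side (more than 2 N) or pulled up by more than 2 mm (contact force between any of the fingers, the arm and raised_sleeve above 2 N or value of joint raised_cap below -0.002 m).
It fails at once if another capacitor is touched (more than 1 N) (contact force between any of the fingers, the arm and home_cap1 above 1 N or contact force between any of the fingers, the arm and home_cap2 above 1 N or contact force between any of the fingers, the arm and home_cap3 above 1 N or contact force between any of the fingers, the arm and slim_cap above 1 N).
It fails at once if the board, its frame or a part on it is touched (more than 1 N) (contact force between any of the fingers, the arm and board above 1 N).
It fails at once if a loose thing is moved by more than 15 mm or lifted (distance of any of solder_reel, flux_bottle, tip_cleaner, tweezers, cutters, screwdriver from where it was at the start of the episode above 0.015 m).
It also fails if it takes over 29 s, if anything falls off the work surface, if the arm or the gripper's body presses on something with over 40 N, if the wrist force passes 120 N, or if a joint passes its speed limit or range.

### The arm

A 6-joint arm with a two-finger parallel gripper is mounted at the origin on the work surface. World frame = base frame: x ahead of the robot, y to its left, z up, the work surface at z = 0. Lengths are in m, angles in rad, forces in N, time in s.
With the tool pointing down it reaches from about 0.3 to 0.775 m from the base axis. Payload 14.6 kg.
Tool frame: the origin (TCP) lies midway between the tips of the shut fingers; the grasp point (between the pads) lies 19 mm behind it; z points along the fingers, y is the line along which they close (so a half turn about z gives the same grasp; the last joint's range is limited). The gripper opens to 94 mm and grips with 3 to 60 N. Pads are 16 mm wide; open, the fingers measure 119 mm over their backs; the gripper's body (75 mm by 177 mm) begins 78 mm behind the grasp point.
Start: joints at [1.265, 0.3, 1.521, -0, 1.321, -0.067], TCP at [0.13, 0.534, 0.179] pointing down, gripper open.
Joint ranges: [-3.03, 3.03], [-0.79, 2.21], [0.23, 2.52], [-1.04, 4.18], [0, 3.07], [-2.55, 2.55]. Speed limits (rad/s): [2.22, 2.22, 2.57, 3.14, 3.14, 3.14].

### API

Orientations are given as [roll, pitch, yaw] about the fixed x, y, z axes, in that order (R = Rz(yaw) Ry(pitch) Rx(roll)).
In Python, from cell import read_state, capture, close_job gives the robot as it stands.
- The arm moves only by the tool move_arm, never from a script. Its argument "rows" is text: rows parted by semicolons, each of 7 numbers parted by spaces: the shift along the tool's x, y, z normalised to -1 to 1, where 1 is 0.12 m, then the turn, a rotation vector about the tool's x, y, z normalised to -1 to 1, where 1 is 60 degrees, then the opening, from -1 (shut) to 1 (fully open). A call has 1 to 12 rows; each row shifts and turns the commanded pose from where the row before left it, along the tool's axes as they then stand; what a row does not reach is not made up. A row lasts 1/12 s, in which the tool goes at most 41.7 mm and 7.16 degrees, less where a joint would pass 70% of its speed; a pose out of reach is approached as far as the arm can. A call with a number of a shift or a turn outside -1 to 1 is refused whole. A call with a gripper value outside its range is refused whole. The fingers move at their own pace and stop on an object; "squeeze" is the grip in N (left out, the last holds). Time passes only in rows, so rows that do not move let the fingers close. It gives the time, the measured TCP pose, the force, the opening and the grip force at its end, in the units of the state.
- read_state(): the state, without advancing time (a new reading comes with each control period).
- capture(name): name is "scene" or "top" or "wrist"; returns a dict with "image" (400x640x3 uint8, blue, green, red), "vfov" (degrees; the focal length in pixels is half the picture's height over the tangent of half this angle, whatever the lens; pixels are square), "cx", "cy" (the principal point, pixels), "D" ([k1, k2, p1, p2, k3] as OpenCV has them; the pictures are not rectified), "extrinsics" (4x4, takes a point from camera to world coordinates); the wrist camera has in their place "T_tool_cam" (4x4, takes a point from camera to tool coordinates, whose origin is the TCP and whose axes are the flange's). Camera axes: x right, y up, looking along -z (the intrinsics and any distortion apply to the point x, -y, -z); pixel columns grow to the right and rows downward; lengths in m; the calibration is good to about 2 mm. A picture is of the moment at which its call begins: read the wrist's pose just before it. There is no depth.
- close_job(): hands the job in; it is judged then, once.
The state is a dict: "time": time; "q": joint angles; "joint_vel": joint speeds; "effort": joint torques, N m; "ee_pos": TCP position; "eef_rot": TCP orientation; "ft_force": force on the tool from outside, world axes, zero at the start; "moment": the same for the moment, N m; "width": finger opening in m; "grip_force": force on a finger pad.
Only numpy, scipy, OpenCV 4.12 (cv2) and the standard library are available. Lean on these libraries where they do the work, as an engineer would, in place of code of your own. Each camera call takes 0.05 s, during which the arm holds its last target. There are 200 camera calls.

## Working session

There is one attempt and no reset: what is moved stays moved. The work goes in short steps, Python scripts to look and compute and a tool call to move; the robot and the scene stay as the last step left them, time stands still between calls to the robot, and variables do not carry over. Pictures are saved under pics/ and viewed, at most 10 in all, crops included, and the job is handed in when it is done.

Besides the shell and the picture viewer there is one more tool, called after "Call:" as name(argument=value, ...), one argument or row to a line, values as JSON. move_arm: Moves the arm, as the interface text tells. Its arguments: {"type":"object","properties":{"rows":{"type":"string"},"squeeze":{"type":"number"}},"required":["rows"]}

```bash
mkdir -p pics; python3 - <<'E'
from cell import *
import cv2,pickle
d={}
for n in("scene","top"):
    c=capture(n);d[n]=c;cv2.imwrite(f"pics/{n}.png",c["image"])
    print(n,c["vfov"],c["cx"],c["cy"],c["D"],c["extrinsics"])
pickle.dump(d,open("d.pkl","wb"))
s=read_state();print(s["time"],s["ee_pos"],s["eef_rot"],s["ft_force"],s["width"])
E
```

```text
scene 49.17272267665538 316.6097532605249 203.6550696740894 [0.02152023 0.         0.         0.         0.        ] [[ 8.48561299e-01 -3.38077851e-01  4.06997651e-01  1.01885390e+00]
 [ 5.29096622e-01  5.43218724e-01 -6.51897371e-01 -6.05890354e-01]
 [-6.96682061e-04  7.68515962e-01  6.39830235e-01  7.49958461e-01]
 [ 0.00000000e+00  0.00000000e+00  0.00000000e+00  1.00000000e+00]]
top 54.20762833979501 315.46705228013394 205.83359587667982 [-0.06003188  0.          0.          0.          0.        ] [[-0.02889951  0.98159284 -0.18878643  0.42111901]
 [-0.99839852 -0.0375348  -0.04232647  0.06111901]
 [-0.04863342  0.18726088  0.98110558  0.88890777]
 [ 0.          0.          0.          1.        ]]
0.1 [0.13004493 0.534142   0.17844917] [-3.14056636e+00 -3.80885013e-05  2.90275900e+00] [-0.03794452 -0.01796139 -0.57359461] 0.09394035968564353
```

View pics/top.png

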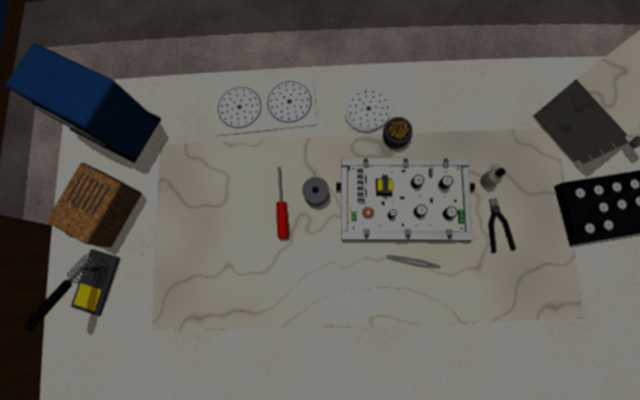

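View pics/scene.png

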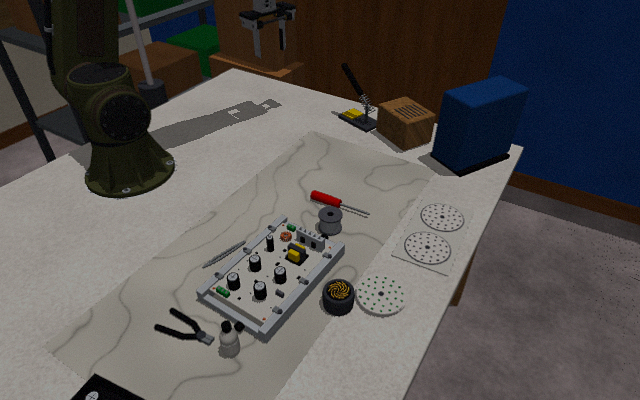

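The top view shows the frame at px (341–472, 158–241), with the fat capacitors near (418,181), (446,182), (420,211) and (451,212). I need enlargements to tell their heights apart.

```bash
cat > h.py <<'E'
import numpy as np,cv2
def K(c):
    f=200/np.tan(np.radians(c["vfov"]/2));return np.array([[f,0,c["cx"]],[0,f,c["cy"]],[0,0,1]])
F=np.diag([1,-1,-1.])
def proj(c,P,E=None):
    E=c["extrinsics"] if E is None else E
    p=(np.asarray(P,float).reshape(-1,3)-E[:3,3])@E[:3,:3]@F
    return cv2.projectPoints(p,np.zeros(3),np.zeros(3),K(c),np.array(c["D"],float))[0][:,0]
def at_z(c,uv,z,E=None):
    E=c["extrinsics"] if E is None else E
    n=cv2.undistortPoints(np.array(uv,float).reshape(-1,1,2),K(c),np.array(c["D"],float))[:,0]
    d=np.c_[n,np.ones(len(n))]@F@E[:3,:3].T
    return E[:3,3]+d*((z-E[2,3])/d[:,2])[:,None]
def board(b,P):
    P=np.asarray(P,float);x,y,w=b;c,s=np.cos(w),np.sin(w)
    return np.c_[x+c*P[:,0]-s*P[:,1],y+s*P[:,0]+c*P[:,1],P[:,2]]
E
python3 - <<'E'
import pickle,cv2,numpy as np
from h import *
d=pickle.load(open("d.pkl","rb"))
a=cv2.resize(d["top"]["image"][145:255,330:485],None,fx=5,fy=5,interpolation=cv2.INTER_CUBIC)
b=cv2.resize(d["scene"]["image"][210:335,190:350],None,fx=5,fy=5,interpolation=cv2.INTER_CUBIC)
cv2.imwrite("pics/a.png",cv2.convertScaleAbs(a,alpha=1.4));cv2.imwrite("pics/b.png",cv2.resize(cv2.convertScaleAbs(b,alpha=1.4),(760,594)))
print(at_z(d["top"],[(418,180),(446,182),(420,211),(451,212)],.06).round(4))
print(at_z(d["top"],[(341,160),(469,160),(472,240),(341,240)],.034).round(4))
E
```

```text
[[ 0.6292 -0.1275  0.06  ]
 [ 0.6223 -0.1876  0.06  ]
 [ 0.5608 -0.1264  0.06  ]
 [ 0.5562 -0.1922  0.06  ]]
[[ 0.6896  0.0368  0.034 ]
 [ 0.6777 -0.2522  0.034 ]
 [ 0.4971 -0.2401  0.034 ]
 [ 0.5074  0.0443  0.034 ]]
```

View pics/a.png

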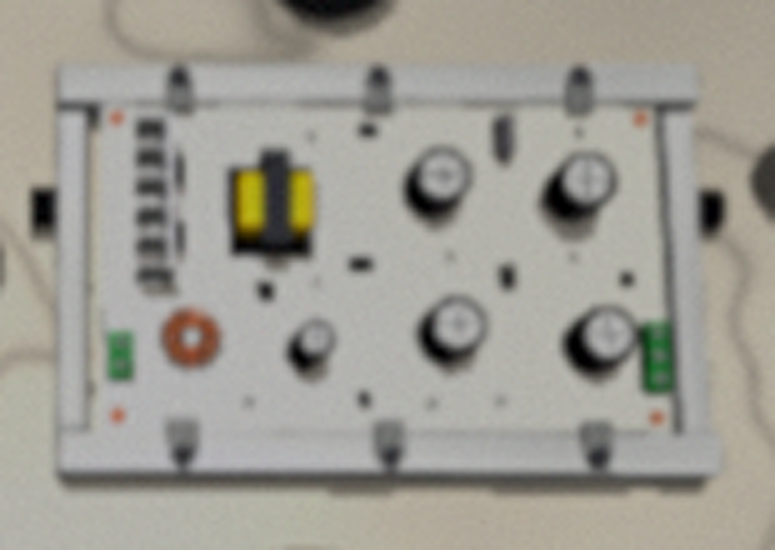

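View pics/b.png

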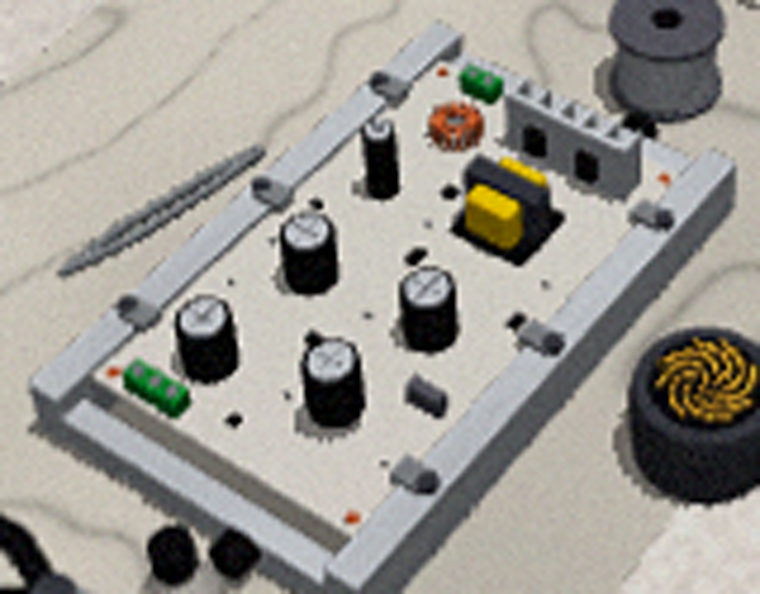

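Four fat capacitors are seen in crop a at (607,334), (457,328), (588,181) and (443,176), and in crop b at (206,316), (308,232), (331,357) and (429,288). I'll test each raised-capacitor hypothesis by fitting the board pose.

```bash
cat > fit.py <<'E'
import pickle
from h import *
from scipy.optimize import least_squares
d=pickle.load(open("d.pkl","rb"))
A=np.array([(607,334),(457,328),(588,181),(443,176)],float)/5+[329.6,144.6]
B=np.array([(206,316),(308,232),(331,357),(429,288)],float)/4.75+[189.6,209.6]
XY=np.array([(-36,-90),(-32,-26),(30,-82),(34,-22)])/1000
for k in range(4):
    z=np.full(4,.06);z[k]=.067;P=np.c_[XY,z]
    def r(p):
        Q=board(p[:3],P)
        return np.r_[(proj(d["top"],Q+np.r_[p[3:5],0])-A).ravel()/.4,(proj(d["scene"],Q+np.r_[p[5:7],0])-B).ravel()/.4,p[3:]/.002]
    s=least_squares(r,[.59,-.1,0]+[0]*4,x_scale=[.01]*3+[.001]*4)
    print(k,2*s.cost,s.x.round(4),board(s.x,P)[k].round(4))
E
python3 fit.py
```

```text
Traceback (most recent call last):
  File "fit.py", line 14, in <module>
    print(k,2*s.cost,s.x.round(4),board(s.x,P)[k].round(4))
                                  ~~~~~^^^^^^^
  File "h.py", line 15, in board
    P=np.asarray(P,float);x,y,w=b;c,s=np.cos(w),np.sin(w)
                          ^^^^^
ValueError: too many values to unpack (expected 3)
```

```bash
sed -i 's/board(s.x,P)/board(s.x[:3],P)/' fit.py; python3 fit.py; python3 -c "
from cell import *;c=capture('wrist');print(c['T_tool_cam'],c['vfov'])"
```

```text
0 124.42761655673782 [ 5.962e-01 -1.037e-01 -3.810e-02  2.000e-04 -6.000e-04 -2.000e-04
  6.000e-04] [ 0.5568 -0.1923  0.067 ]
1 135.6162231384709 [ 5.965e-01 -1.038e-01 -4.410e-02  2.000e-04 -7.000e-04 -2.000e-04
  7.000e-04] [ 0.5633 -0.1283  0.067 ]
2 10.491396927307843 [ 5.965e-01 -1.038e-01 -4.350e-02  1.000e-04 -6.000e-04 -1.000e-04
  6.000e-04] [ 0.6229 -0.187   0.067 ]
3 126.92114509432103 [ 5.967e-01 -1.038e-01 -4.890e-02  2.000e-04 -7.000e-04 -2.000e-04
  7.000e-04] [ 0.6296 -0.1275  0.067 ]
[[ 6.54995952e-04  9.57195960e-01  2.89439916e-01  8.45610697e-02]
 [ 9.99999720e-01 -5.22131908e-04 -5.36253664e-04  1.05040346e-03]
 [-3.62174026e-04  2.89440186e-01 -9.57196034e-01 -2.04998084e-01]
 [ 0.00000000e+00  0.00000000e+00  0.00000000e+00  1.00000000e+00]] 71.50442515758074
```

Hypothesis 2 wins clearly (cost 10 against more than 120). The raised capacitor is at board (30,-82), world about (0.623, -0.187). I'll move above it with the gripper shut.

Call:
move_arm(
  rows="-0.225 -0.203 0 0 0 0 -1;-0.225 -0.203 0 0 0 0 -1;-0.225 -0.203 0 0 0 0 -1;-0.225 -0.203 0 0 0 0 -1;-0.225 -0.203 0 0 0 0 -1;-0.225 -0.203 0 0 0 0 -1;-0.225 -0.203 0 0 0 0 -1;-0.225 -0.203 0 0 0 0 -1;-0.225 -0.203 0 0 0 0 -1;-0.225 -0.203 0 0 0 0 -1;-0.225 -0.203 0 0 0 0 -1;-0.225 -0.203 0 0 0 0 -1",
)

```text
time: 1.15
ee_pos: [0.3763, 0.172, 0.179]
eef_rot: [3.141, 0.0, 2.903]
ft_force: [1.1, 1.2, -0.1]
width: 0.0169
grip_force: 0.0
```

Call:
move_arm(
  rows="-0.225 -0.203 0 0 0 0 -1;-0.225 -0.203 0 0 0 0 -1;-0.225 -0.203 0 0 0 0 -1;-0.225 -0.203 0 0 0 0 -1;-0.225 -0.203 0 0 0 0 -1;-0.225 -0.203 0 0 0 0 -1;-0.225 -0.203 0 0 0 0 -1;-0.225 -0.203 0 0 0 0 -1;-0.225 -0.203 0 0 0 0 -1;-0.225 -0.203 0 0 0 0 -1;-0.225 -0.203 0 0 0 0 -1;0 0 0 0 0 0 -1;",
)

```text
time: 2.15
ee_pos: [0.6023, -0.1614, 0.1772]
eef_rot: [-3.141, -0.001, 2.899]
ft_force: [-0.2, -0.6, -0.5]
width: -0.0
grip_force: 0.0
```

```bash
python3 - <<'E'
from cell import *
from h import *
import pickle
from scipy.spatial.transform import Rotation as R
s=read_state();c=capture("wrist")
T=np.eye(4);T[:3,:3]=R.from_euler("xyz",s["eef_rot"]).as_matrix();T[:3,3]=s["ee_pos"]
E=T@c["T_tool_cam"];pickle.dump((s,c,E),open("w.pkl","wb"))
print(s["ee_pos"],s["eef_rot"])
P=board((.5965,-.1038,-.0435),[(-.036,-.09,.06),(-.032,-.026,.06),(.03,-.082,.067),(.034,-.022,.06)])
print(P.round(4),proj(c,P,E).round(1))
cv2.imwrite("pics/w.png",c["image"])
E
```

```text
[ 0.60230498 -0.16143027  0.17721346] [-3.14106698e+00 -1.43331306e-03  2.89940418e+00]
[[ 0.5566 -0.1921  0.06  ]
 [ 0.5634 -0.1284  0.06  ]
 [ 0.6229 -0.187   0.067 ]
 [ 0.6295 -0.1273  0.06  ]] [[281.2 161.4]
 [336.  153.9]
 [299.7 214.8]
 [348.9 206.8]]
```

View pics/w.png

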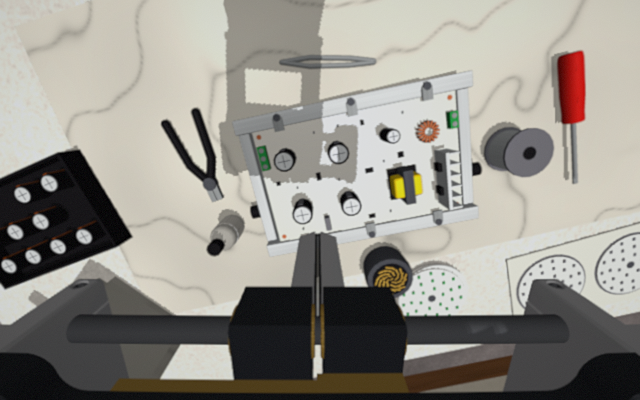

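The wrist view shows the tops at about (284,160), (338,153), (303,214) and (349,205), with the fingertips at (318,235). That agrees with the fit to about 3 px. I'll go closer and measure again.

Call:
move_arm(
  rows="-0.072 -0.053 0.16 0 0 0 -1;-0.072 -0.053 0.16 0 0 0 -1;-0.073 -0.052 0.16 0 0 0 -1;0 0 0.1 0 0 0 -1;0 0 0 0 0 0 -1;0 0 0 0 0 0 -1",
)

```text
time: 2.7
ee_pos: [0.6214, -0.1806, 0.1095]
eef_rot: [3.141, -0.001, 2.903]
ft_force: [0.7, -0.1, -0.4]
width: 0.0009
grip_force: 0.0
```

```bash
python3 - <<'E'
from cell import *
from h import *
import pickle
from scipy.spatial.transform import Rotation as R
s=read_state();c=capture("wrist")
T=np.eye(4);T[:3,:3]=R.from_euler("xyz",s["eef_rot"]).as_matrix();T[:3,3]=s["ee_pos"]
E=T@c["T_tool_cam"];pickle.dump((s,c,E),open("w.pkl","wb"))
print(s["ee_pos"],s["eef_rot"],s["ft_force"])
P=board((.5965,-.1038,-.0435),[(-.036,-.09,.06),(-.032,-.026,.06),(.03,-.082,.067),(.034,-.022,.06)])
print(proj(c,P,E).round(1),proj(c,s["ee_pos"],E))
cv2.imwrite("pics/w2.png",cv2.resize(c["image"][100:300,220:420],None,fx=3,fy=3,interpolation=cv2.INTER_CUBIC))
E
```

```text
[ 0.62136274 -0.18061527  0.10954485] [ 3.14139262e+00 -7.21812851e-04  2.90327615e+00] [ 0.71119274 -0.13038925 -0.386288  ]
[[286.7 146.7]
 [357.4 137.2]
 [309.8 215.4]
 [372.  205.4]] [[315.78201767 229.624874  ]]
```

View pics/w2.png

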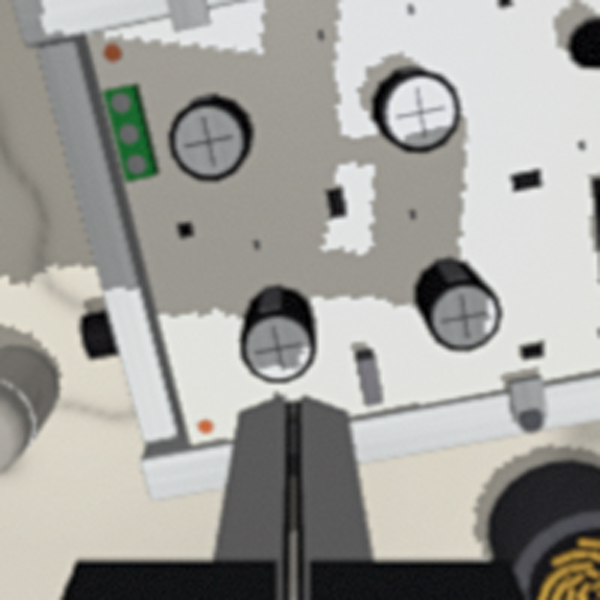

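The closer view shows the target top at crop (278,345), about 7 mm from under the fingertips at (293,400). Allowing for the camera bias, the target is (0.623, -0.186).

Call:
move_arm(
  rows="-0.025 -0.04 0.05 0 0 0 -1;0 0 0.1 0 0 0 -1;0 0 0.1 0 0 0 -1;0 0 0.02 0 0 0 -1;0 0 0 0 0 0 -1;0 0 0 0 0 0 -1",
)

```text
time: 3.25
ee_pos: [0.6235, -0.1868, 0.0768]
eef_rot: [3.142, -0.0, 2.903]
ft_force: [1.2, 0.1, 0.5]
width: 0.0004
grip_force: 0.0
```

Call:
move_arm(
  rows="0 0.005 0.012 0 0 0 -1;0 0 0.012 0 0 0 -1;0 0 0.012 0 0 0 -1;0 0 0.012 0 0 0 -1;0 0 0.012 0 0 0 -1;0 0 0.012 0 0 0 -1;0 0 0.012 0 0 0 -1;0 0 0.012 0 0 0 -1;0 0 0 0 0 0 -1",
)

```text
time: 4.0
ee_pos: [0.6235, -0.1862, 0.065]
eef_rot: [3.142, -0.0, 2.903]
ft_force: [-0.2, -1.0, 0.7]
width: 0.0003
grip_force: 0.0
```

Call:
move_arm(
  rows="0 0 0.01 0 0 0 -1;0 0 0.01 0 0 0 -1;0 0 0 0 0 0 -1",
)

```text
time: 4.25
ee_pos: [0.6236, -0.1862, 0.0628]
eef_rot: [-3.142, -0.0, 2.903]
ft_force: [-1.0, 0.1, -0.1]
width: 0.0006
grip_force: 0.0
```

No force reads yet, so I'll check.

```bash
python3 - <<'E'
from cell import *
import cv2,numpy as np
c=capture("wrist")["image"][160:290,240:410];d=capture("scene")["image"][210:335,190:350]
s=read_state();print(s["ft_force"],s["ee_pos"])
f=lambda i:cv2.resize(i,(400,500 if 0 else 310),interpolation=cv2.INTER_CUBIC)
cv2.imwrite("pics/w3.png",np.hstack([f(c),f(d)]))
E
```

```text
[-0.58440771  0.17807392 -0.68143541] [ 0.6236516  -0.18626055  0.0629604 ]
```

View pics/w3.png

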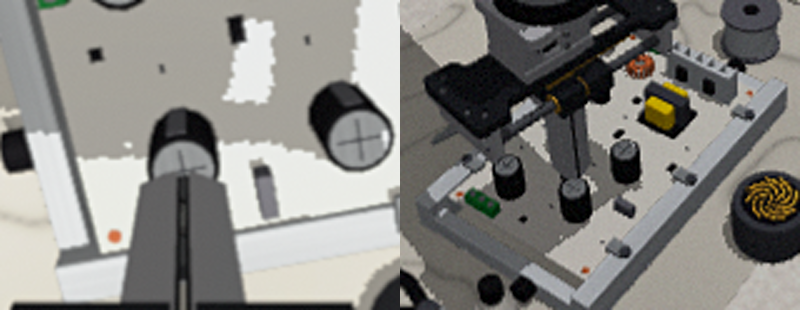

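The fingertips are centred on the raised can's top (left view, about (182,175)). I'll continue gently to the stop.

Call:
move_arm(
  rows="0 0 0.008 0 0 0 -1;0 0 0.008 0 0 0 -1",
)

```text
time: 4.52
ee_pos: [0.6237, -0.1863, 0.0612]
eef_rot: [-3.142, 0.0, 2.903]
ft_force: [-0.3, -0.3, -0.1]
width: 0.0007
grip_force: 0.0
```

Call:
move_arm(
  rows="0 0 0.008 0 0 0 -1",
)

```text
time: 4.6
ee_pos: [0.6237, -0.1862, 0.0601]
eef_rot: [-3.142, 0.0, 2.903]
ft_force: [0.2, 0.3, 0.2]
width: 0.0004
grip_force: 0.0
```

There is still no force, so I'll compare the can's top with predicted outlines at the home and raised heights.

```bash
python3 - <<'E'
from cell import *
from h import *
from scipy.spatial.transform import Rotation as R
s=read_state();w=capture("wrist");d=capture("scene")
T=np.eye(4);T[:3,:3]=R.from_euler("xyz",s["eef_rot"]).as_matrix();T[:3,3]=s["ee_pos"]
t=np.linspace(0,2*np.pi,60)
def ring(x,y,z):return np.c_[x+.0125*np.cos(t),y+.0125*np.sin(t),0*t+z]
def crop(c,E,o,n,k):
    i=cv2.resize(c["image"][o[1]:o[1]+n[1],o[0]:o[0]+n[0]],None,fx=k,fy=k,interpolation=cv2.INTER_CUBIC);j=i.copy()
    for z,col in((.06,(0,255,0)),(.067,(0,0,255))):
        q=((proj(c,ring(.623,-.187,z),E)-o+.5)*k).astype(int);cv2.polylines(j,[q],True,col,1)
    q=((proj(c,s["ee_pos"],E)[0]-o+.5)*k).astype(int);cv2.circle(j,q,3,(255,0,255),-1)
    return np.hstack([i,j])
a=crop(d,None,np.array([230,240]),(66,50),6);b=crop(w,T@w["T_tool_cam"],np.array([280,190]),(66,50),6)
cv2.imwrite("pics/z.png",np.vstack([a,b])[:, :800]);print(s["ee_pos"],s["ft_force"])
E
```

```text
[ 0.62368357 -0.18624375  0.06007167] [0.19128637 0.31223811 0.24127141]
```

View pics/z.png

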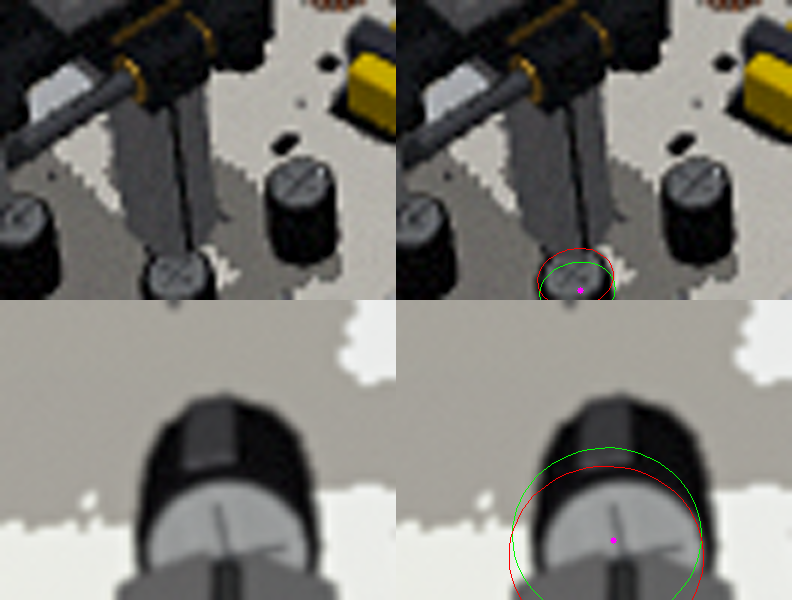

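```bash
python3 - <<'E'
from cell import *
from h import *
from scipy.spatial.transform import Rotation as R
from scipy.optimize import least_squares
import pickle
d=pickle.load(open("d.pkl","rb"))["scene"]
s=read_state();w=capture("wrist")
T=np.eye(4);T[:3,:3]=R.from_euler("xyz",s["eef_rot"]).as_matrix();T[:3,3]=s["ee_pos"]
E=T@w["T_tool_cam"];tx=T[:3,0]
for h in(0,.004,.008):
    r=lambda p:np.r_[proj(d,p-h*tx)[0]-[261.2,281.2],proj(w,p+h*tx,E)[0]-[316.6,232.7]]
    o=least_squares(r,s["ee_pos"],x_scale=.01);print(h,(o.x).round(4),o.fun.round(2))
# raised top now, from both views (scene crop (178,274), wrist cross (226,552))
r=lambda p:np.r_[proj(d,p)[0]-[178/6+229.5,274/6+239.5],proj(w,p,E)[0]-[226/6+279.5,252/6+189.5]]
o=least_squares(r,[.623,-.187,.067],x_scale=.01);print("top",o.x.round(4),o.fun.round(2))
E
```

```text
0 [ 0.6208 -0.1842  0.0743] [-2.08  0.82  0.78  0.34]
0.004 [ 0.6219 -0.1849  0.0805] [-0.83  0.33  0.3   0.14]
0.008 [ 0.623  -0.1855  0.0866] [ 0.46 -0.18 -0.16 -0.07]
top [ 0.6223 -0.185   0.0671] [ 0.64 -0.25 -0.25 -0.11]
```

Triangulation puts the real fingertips about 15–25 mm above the reported TCP. They are hovering over the top (x, y match) and the can has not moved. I'll descend by force feedback.

Call:
move_arm(
  rows="0 0 0.01 0 0 0 -1;0 0 0.01 0 0 0 -1;0 0 0.01 0 0 0 -1;0 0 0.01 0 0 0 -1;0 0 0.01 0 0 0 -1",
)

```text
time: 5.17
ee_pos: [0.6236, -0.1863, 0.054]
eef_rot: [-3.142, -0.0, 2.903]
ft_force: [-0.3, -0.4, -0.0]
width: 0.0002
grip_force: 0.0
```

Call:
move_arm(
  rows="0 0 0.01 0 0 0 -1;0 0 0.01 0 0 0 -1",
)

```text
time: 5.33
ee_pos: [0.6237, -0.1863, 0.0516]
eef_rot: [-3.142, -0.0, 2.903]
ft_force: [-0.3, -0.5, 0.6]
width: 0.0005
grip_force: 0.0
```

Call:
move_arm(
  rows="0 0 0.01 0 0 0 -1",
)

```text
time: 5.42
ee_pos: [0.6237, -0.1863, 0.0504]
eef_rot: [-3.142, -0.0, 2.903]
ft_force: [0.0, 0.7, -0.2]
width: 0.0001
grip_force: 0.0
```

Call:
move_arm(
  rows="0 0 0.01 0 0 0 -1;0 0 0.01 0 0 0 -1",
)

```text
time: 5.58
ee_pos: [0.6237, -0.1863, 0.048]
eef_rot: [-3.142, -0.0, 2.903]
ft_force: [-0.7, 0.6, -0.4]
width: 0.0006
grip_force: 0.0
```

Call:
move_arm(
  rows="0 0 0.008 0 0 0 -1",
)

```text
time: 5.67
ee_pos: [0.6237, -0.1862, 0.047]
eef_rot: [-3.142, -0.0, 2.903]
ft_force: [0.0, -0.2, -0.1]
width: 0.0002
grip_force: 0.0
```

Call:
move_arm(
  rows="0 0 0.008 0 0 0 -1",
)

```text
time: 5.75
ee_pos: [0.6237, -0.1862, 0.0462]
eef_rot: [-3.142, 0.0, 2.903]
ft_force: [-0.7, 0.3, -0.7]
width: 0.0007
grip_force: 0.0
```

Call:
move_arm(
  rows="0 0 0.008 0 0 0 -1",
)

```text
time: 5.83
ee_pos: [0.6237, -0.1862, 0.0452]
eef_rot: [3.142, 0.0, 2.903]
ft_force: [-0.3, 1.3, 0.1]
width: 0.0003
grip_force: 0.0
```

Call:
move_arm(
  rows="0 0 0.008 0 0 0 -1",
)

```text
time: 5.92
ee_pos: [0.6237, -0.1863, 0.0442]
eef_rot: [-3.142, 0.0, 2.903]
ft_force: [-0.4, -0.0, -0.1]
width: 0.0003
grip_force: 0.0
```

```bash
python3 - <<'E'
from cell import *
import cv2,numpy as np
w=capture("wrist")["image"];d=capture("scene")["image"];s=read_state();print(s["ft_force"],s["ee_pos"])
f=lambda i,x,y:cv2.resize(i[y:y+60,x:x+66],None,fx=6,fy=6,interpolation=cv2.INTER_CUBIC)
cv2.imwrite("pics/z2.png",np.hstack([f(d,230,245),f(w,280,190)]))
E
```

```text
[-0.47600738 -1.26992356  0.64720947] [ 0.62363016 -0.18622081  0.04413196]
```

View pics/z2.png

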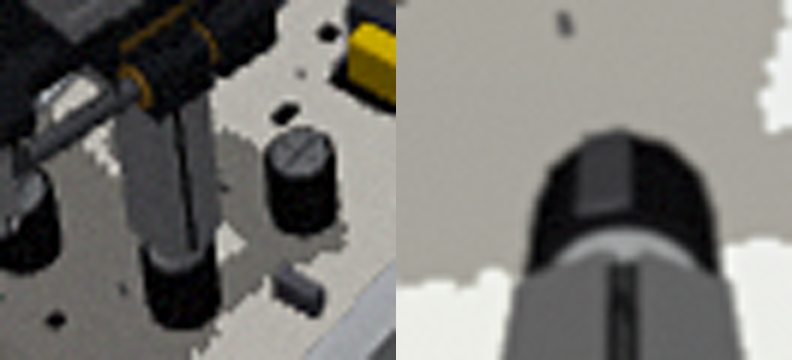

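The tips now cover most of the top, leaving only a thin crescent in both views, so contact is near. I'll continue in small steps.

Call:
move_arm(
  rows="0 0 0.007 0 0 0 -1",
)

```text
time: 6.1
ee_pos: [0.6238, -0.1863, 0.0436]
eef_rot: [-3.142, 0.0, 2.903]
ft_force: [0.4, 0.5, -0.1]
width: 0.0008
grip_force: 0.0
```

Call:
move_arm(
  rows="0 0 0.007 0 0 0 -1",
)

```text
time: 6.18
ee_pos: [0.6237, -0.1863, 0.0427]
eef_rot: [-3.142, 0.0, 2.903]
ft_force: [0.4, -0.5, -1.0]
width: 0.0004
grip_force: 0.0
```

Call:
move_arm(
  rows="0 0 0.007 0 0 0 -1",
)

```text
time: 6.27
ee_pos: [0.6237, -0.1863, 0.0417]
eef_rot: [-3.142, 0.0, 2.903]
ft_force: [-0.7, -0.0, 4.6]
width: 0.0005
grip_force: 2.4
```

Call:
move_arm(
  rows="0 0 0.007 0 0 0 -1",
)

```text
time: 6.35
ee_pos: [0.6238, -0.1863, 0.0412]
eef_rot: [-3.142, 0.0, 2.903]
ft_force: [-2.7, 1.1, 5.0]
width: 0.0002
grip_force: 2.4
```

Contact came at TCP z of about 0.042 with 5 N drag. I expect the stop near 0.034–0.035.

Call:
move_arm(
  rows="0 0 0.008 0 0 0 -1;0 0 0.008 0 0 0 -1;0 0 0.008 0 0 0 -1",
)

```text
time: 6.6
ee_pos: [0.6238, -0.1863, 0.0383]
eef_rot: [-3.142, 0.0, 2.903]
ft_force: [-1.8, 0.3, 4.6]
width: 0.0005
grip_force: 2.4
```

Call:
move_arm(
  rows="0 0 0.007 0 0 0 -1;0 0 0.007 0 0 0 -1",
)

```text
time: 6.77
ee_pos: [0.6237, -0.1863, 0.0364]
eef_rot: [3.142, 0.0, 2.903]
ft_force: [-2.1, 0.6, 4.8]
width: 0.0003
grip_force: 2.4
```

Call:
move_arm(
  rows="0 0 0.006 0 0 0 -1",
)

```text
time: 6.85
ee_pos: [0.6238, -0.1863, 0.0357]
eef_rot: [-3.142, 0.0, 2.903]
ft_force: [-0.5, 0.1, 4.5]
width: 0.0007
grip_force: 2.4
```

Call:
move_arm(
  rows="0 0 0.005 0 0 0 -1",
)

```text
time: 6.93
ee_pos: [0.6238, -0.1863, 0.035]
eef_rot: [-3.142, 0.0, 2.903]
ft_force: [-1.0, 0.7, 4.4]
width: 0.0007
grip_force: 2.4
```

Call:
move_arm(
  rows="0 0 0.004 0 0 0 -1",
)

```text
time: 7.02
ee_pos: [0.6237, -0.1863, 0.0345]
eef_rot: [-3.142, 0.0, 2.903]
ft_force: [-1.7, 0.3, 5.4]
width: 0.0003
grip_force: 2.4
```

Call:
move_arm(
  rows="0 0 0.003 0 0 0 -1",
)

```text
time: 7.1
ee_pos: [0.6237, -0.1863, 0.0342]
eef_rot: [-3.142, 0.0, 2.903]
ft_force: [0.4, 0.3, 5.4]
width: 0.0006
grip_force: 2.4
```

Call:
move_arm(
  rows="0 0 0.003 0 0 0 -1",
)

```text
time: 7.18
ee_pos: [0.6237, -0.1862, 0.0339]
eef_rot: [-3.142, 0.0, 2.903]
ft_force: [0.0, -0.0, 5.3]
width: 0.0005
grip_force: 2.4
```

Call:
move_arm(
  rows="0 0 0.002 0 0 0 -1",
)

```text
time: 7.27
ee_pos: [0.6238, -0.1863, 0.0338]
eef_rot: [-3.142, 0.0, 2.903]
ft_force: [-2.2, 0.5, 7.0]
width: 0.0008
grip_force: 3.8
```

Call:
move_arm(
  rows="0 0 0.002 0 0 0 -1",
)

```text
time: 7.35
ee_pos: [0.6238, -0.1863, 0.0337]
eef_rot: [-3.142, 0.0, 2.903]
ft_force: [-1.9, 1.2, 9.1]
width: 0.0003
grip_force: 4.7
```

Call:
move_arm(
  rows="0 0 0.002 0 0 0 -1",
)

```text
time: 7.43
ee_pos: [0.6238, -0.1863, 0.0337]
eef_rot: [-3.142, 0.001, 2.903]
ft_force: [-3.0, 1.2, 11.2]
width: 0.0006
grip_force: 5.6
```

The can is on the dead stop: force is rising with no further travel, after about 8 mm of sink. I'll withdraw straight up.

Call:
move_arm(
  rows="0 0 -0.02 0 0 0 -1;0 0 -0.05 0 0 0 -1;0 0 -0.1 0 0 0 -1;0 0 -0.2 0 0 0 -1;0 0 -0.2 0 0 0 -1;0 0 -0.2 0 0 0 -1;0 0 -0.1 0 0 0 -1;0 0 0 0 0 0 -1;0 0 0 0 0 0 -1",
)

```text
time: 8.18
ee_pos: [0.6236, -0.1862, 0.1373]
eef_rot: [-3.142, 0.0, 2.903]
ft_force: [0.5, 0.1, -0.9]
width: 0.0001
grip_force: 0.0
```

```bash
python3 - <<'E'
from cell import *
import cv2
d=capture("scene")["image"];print(read_state()["ft_force"])
cv2.imwrite("pics/end.png",cv2.resize(d[150:370,140:400],None,fx=2.7,fy=2.7,interpolation=cv2.INTER_CUBIC))
E
```

```text
[-0.38408008  0.00914996 -0.57633118]
```

View pics/end.png

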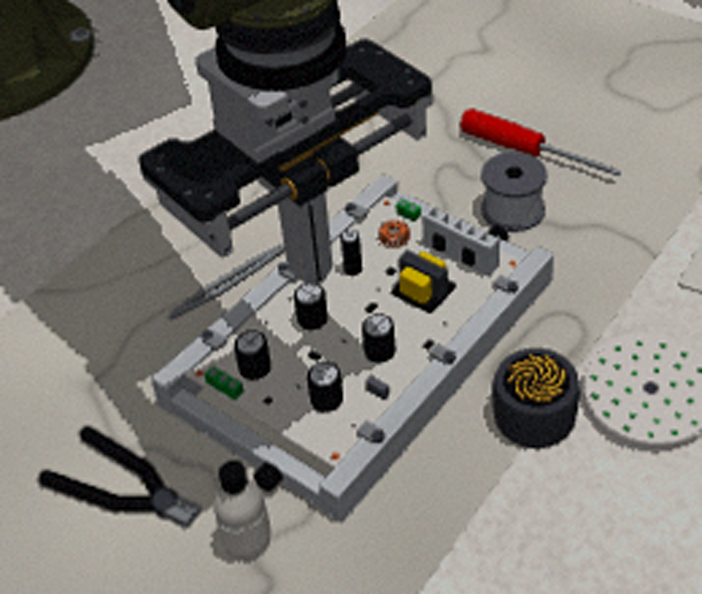

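The pressed can at (325,385) now sits level with its three twins. The hand is clear and the loose things are where they lay.

```bash
python3 -c "
from cell import *
print(close_job())"
```

```text
the job is handed in; nothing more can be done
None
```

The raised capacitor, at board place (30, -82) mm, was pressed about 8 mm down to its dead stop, the wrist force reading about 11 N at most; the hand was then withdrawn and the job handed in, with no verdict returned.

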